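Set the purge valve and hold the brazing clamp shut

ROBOT

A 6-joint arm with a two-finger parallel gripper is mounted at the origin on the work surface. World frame = base frame: x ahead of the robot, y to its left, z up, the work surface at z = 0. Lengths are in m, angles in rad, forces in N, time in s.
With the tool pointing down it reaches from about 0.3 to 0.95 m from the base axis. Payload 3.1 kg.
Tool frame: the origin (TCP) lies on the centre line of the jaws, within the pads' length; the fingertips stand arm.tcp_to_tips ahead of it and the grasp point (between the pads) lies 6 mm ahead of it (arm.tcp_to_tips is the distance from the TCP to the fingertips, in m); z points along the fingers, y is the direction in which the jaws open and shut (so a half turn about z gives the same grasp; the last joint's range is limited). The gripper opens to 85 mm and grips with 20 to 120 N. Pads are 22 mm wide; open, the fingers measure 114 mm over their backs; the gripper's body (76 mm by 85 mm) begins 54 mm behind the grasp point. The pads swing forward as they close: fully open they stand 13 mm farther back than shut.
Start: joints at [1.155, 0.308, 1.634, -0, 1.2, -0.07], TCP at [0.212, 0.588, 0.256] pointing down, gripper open.
Joint ranges: [-3.06, 3.06], [-0.79, 1.96], [0.05, 2.63], [-1.19, 4.34], [0.05, 2.64], [-2.94, 2.94]. Speed limits (rad/s): [2.79, 2.79, 3.14, 3.14, 3.14, 3.14].

INTERFACE

Orientations are given as a rotation vector (axis times angle).
In Python, from station import arm, viewer, telemetry gives the robot as it stands. The module is installed in compiled form; this text tells all that it offers. Calls block until the motion is done:
- arm.move_to(position, orientation): joint-space move of the TCP to a pose.
- arm.line_to(position, rot=None, feed=0.15): straight line of the TCP; rot=None keeps the orientation; feed is the mean speed in m/s.
- arm.movej(angles): joint-space move.
- arm.ungrasp() and arm.close(squeeze=None): open the fingers fully, or close them until they stop; squeeze is the grip in N (None keeps the last).
- arm.pause(seconds).
- arm.solve_ik(position, orientation): joint angles nearest the present ones, or None.
- viewer.snapshot(name): name is "side" or "top" or "wrist"; returns the picture (384x512x3 uint8, blue, green, red); there is no depth.
- viewer.camera_params(name): a dict with "fx", "fy", "cx", "cy" (pixels), "k1" (the pictures are not rectified: a ray, as slopes to the right and down, at radius r is drawn at 1 + k1 r^2 times it, then the intrinsics apply), "R" (3x3) and "t" (3): a world point X has camera coordinates R X + t; the wrist camera has in their place "tool_from_camera" (4x4, takes a point from camera to tool coordinates, whose origin is the TCP and whose axes are the flange's). Camera axes: x right, y down, z forward; pixel columns grow to the right and rows downward; lengths in m; the calibration is good to about 2 mm. A picture is of the moment at which its call begins: read the wrist's pose just before it. camera_params takes no time and is no camera call.
A pose or a line that the arm cannot do raises arm.MotionError and nothing moves.
- arm.hand_in(): hands the job in, once; it reports no verdict.
Readings, each from a call of its own:
- telemetry.read_t(): time.
- telemetry.read_joints(): joint angles.
- telemetry.read_joint_vel(): joint speeds.
- telemetry.read_joint_efforts(): joint torques, N m.
- telemetry.read_tool_pos(): TCP position.
- telemetry.read_tcp_rot(): TCP orientation.
- telemetry.read_wrist_force(): force on the tool from outside, world axes, zero at the start.
- telemetry.read_wrist_torque(): the same for the moment, N m.
- telemetry.read_gripper_width(): opening from 0.0 (shut) to 1.0 (fully open).
Only numpy, scipy, OpenCV 4.12 (cv2) and the standard library are available. Lean on these libraries where they do the work, as an engineer would, in place of code of your own. Each camera call takes 0.05 s, during which the arm holds its last target.

TASK

Turn the wing handle of the purge valve to half open, 45 degrees between across the pipe (shut) and along the pipe (open). After that, fit the loose upper half of the brazing clamp onto the two dowels of the lower half, press it down against its spring pins until the two halves meet, and finish while still holding them pressed shut, with the valve still half open. Leave the hammer, brush, jar and elbow where they are.

Things in the scene. Friction and masses are not known exactly. Their poses are not given: they have to be found in the camera images.
- jig: The fixed brazing clamp: grey plate 130 x 260 x 10 mm on the bench, bearing the lower half, tube and valve. Origin on the bench under the centre of the lower half; z up, y along the copper tube towards the valve. The tube (16 mm diameter) lies along y, half sunk in the lower half's top face.
- seat (a point): Centre of the upward parting face of the lower half, an aluminium block 100 x 60 mm (x by y); the face is 42 mm above the bench. Axes as jig. Two upright steel dowels at x = +34 and -34 mm, y = 0: 8 mm diameter, 18 mm tall, the top 6 mm tapering to 3 mm diameter.
- ejector (a joint): Travel of four 8 mm spring pins at x = +-34, y = +-20 mm of the seat, moving together: 0 = up, 6 mm proud of the face; 0.006 m = flush, clamp shut. Spring force 7.7 N at the start, 12 N at flush, part of it met by the upper half's own weight (about 4 N). Unpressed, they lift the upper half 6 mm again.
- cap_mid (a point): Centre of the loose upper half, 26 mm above its underside, z up. Aluminium, 0.34 to 0.48 kg: plate 100 x 60 x 22 mm (x, y, z), two 11 mm through holes at x = +34 and -34 mm, y = 0, tube groove along y underneath. Starts upright on the bench; fits either way round. Above the seat this point lies 26 mm when shut, 32 mm when resting on the spring pins.
- cap_rib (a point): Centre of the grip rib on top of the upper half: 24 mm (x) x 50 mm (y) x 30 mm high, from 22 to 52 mm above the underside; this point is 37 mm above the underside. Axes as cap_mid.
- valve_grip (a point): Centre of the valve's steel wing handle, a bar 76 mm long (its x axis), 12 mm thick (y) and 22 mm high (z up), 81 mm above the bench; it turns in place about the vertical through this point, and these axes turn with it. It is 130 mm along the seat's +y axis from the seat.
- valve (a joint): Angle of the wing handle in rad: 0 = shut, bar across the pipe (along the seat's x axis); 1.571 = fully open, bar along the pipe; grows counter-clockwise seen from above. Stops at both ends, stays where it is left, friction 0.12 N m. Half open is 0.785.
- hammer: A hammer lying on the bench to the robot's right; leave it alone.
- brush: A brush lying on the bench to the robot's left; leave it alone.
- jar: A closed jar, 52 mm diameter, 60 mm tall, standing on the far side; origin under its foot; leave it alone.
- elbow_mid (a point): A small copper pipe elbow, about 40 x 40 x 26 mm, lying beyond the work on the far side; leave it alone.
Mind the look-alikes: they are no part of the job. Of the things that look like the part that bears cap_mid, the smallest one is meant.

How it is judged:
By the outcome, as a careful person would: the job done as asked, in the order asked, and still so for the second after the job is handed in, while the arm keeps its last pose, push and grip.
It also fails if it takes over 50 s, if anything falls off the work surface, if the arm or the gripper's body presses on something with over 40 N, if the wrist force passes 120 N, or if a joint passes its speed limit or range.

## Working session

There is one attempt and no reset: what is moved stays moved. The work goes in short steps, each a Python script; the robot and the scene stay as the last script left them, time stands still between calls to the robot, and variables do not carry over. Pictures are saved under pics/ and viewed, and the job is handed in when it is done.

```bash
mkdir -p pics; ls
python3 - <<'E'
from station import arm, viewer, telemetry
import cv2
for n in ["side","top","wrist"]:
    im=viewer.snapshot(n); cv2.imwrite(f"pics/a_{n}.png",im); p=viewer.camera_params(n)
    print(n,p)
print(telemetry.read_t(),arm.tcp_to_tips,telemetry.read_tool_pos(),telemetry.read_tcp_rot())
E
```

```text
pics
side {'fx': 396.6455242122747, 'fy': 396.6455242122747, 'cx': 262.84207013035945, 'cy': 184.8178823664559, 'k1': -0.03755144529596665, 'R': array([[-0.96197678, -0.27296748,  0.00945713],
       [-0.1571246 ,  0.52474406, -0.83663345],
       [ 0.22341115, -0.8063079 , -0.5476815 ]]), 't': array([0.55969947, 0.18626365, 1.30950624])}
top {'fx': 410.13459085149117, 'fy': 410.13459085149117, 'cx': 249.91244505734826, 'cy': 196.86469119247516, 'k1': 0.023670018282052802, 'R': array([[ 2.43712613e-02, -9.99701778e-01,  1.54818192e-03],
       [-9.95544926e-01, -2.44109639e-02, -9.10736204e-02],
       [ 9.10842528e-02,  6.78294344e-04, -9.95842959e-01]]), 't': array([-0.03683274,  0.61223406,  1.18293576])}
wrist {'fx': 319.8555715135146, 'fy': 319.8555715135146, 'cx': 255.5122572307152, 'cy': 192.76546318477995, 'k1': -0.06113911997517189, 'tool_from_camera': array([[ 6.88424079e-04, -9.60424072e-01, -2.78541069e-01,
         7.07407983e-02],
       [ 9.99999679e-01,  5.47302357e-04,  5.84407536e-04,
         3.47427485e-04],
       [-4.08832882e-04, -2.78541382e-01,  9.60424141e-01,
        -1.18764941e-01],
       [ 0.00000000e+00,  0.00000000e+00,  0.00000000e+00,
         1.00000000e+00]])}
0.15 0.025 [0.21163629 0.58742831 0.25529992] [-5.40405374e-01 -3.09433287e+00  2.83851727e-03]
```

View pics/a_top.png

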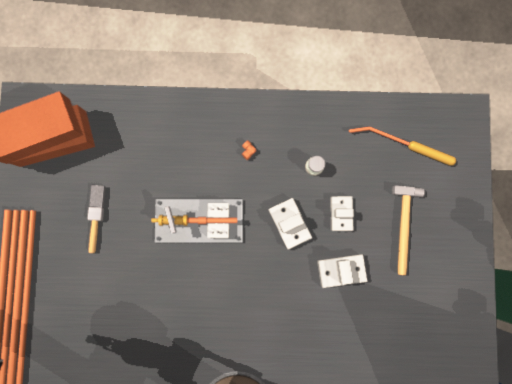

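View pics/a_side.png

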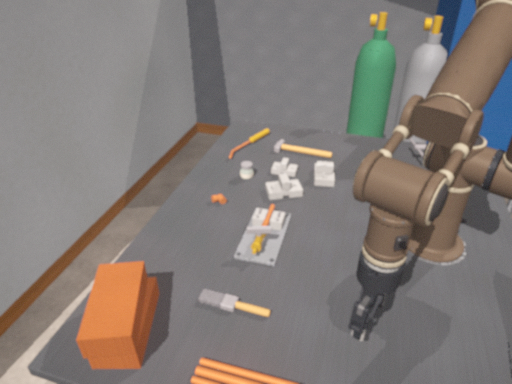

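View pics/a_wrist.png

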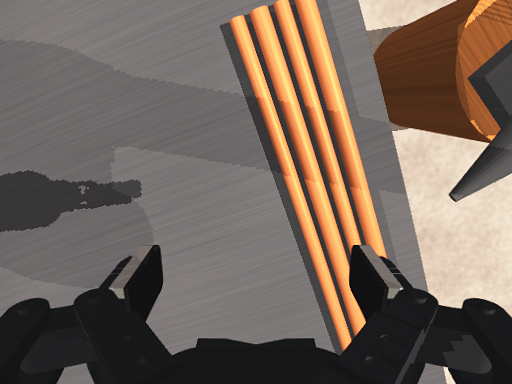

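```bash
cat > h.py <<'E'
import numpy as np, cv2
from station import arm, viewer, telemetry
from scipy.spatial.transform import Rotation as Ro
def und(p,uv):
    K=np.array([[p['fx'],0,p['cx']],[0,p['fy'],p['cy']],[0,0,1]])
    uv=np.atleast_2d(np.array(uv,float))
    return cv2.undistortPoints(uv.reshape(-1,1,2),K,np.array([p['k1'],0,0,0,0.])).reshape(-1,2)
def pose(name,p,tool=None):
    # returns cam->world R, origin
    if 'R' in p: return p['R'].T, -p['R'].T@p['t']
    pos,rot=tool; T=p['tool_from_camera']; Rw=Ro.from_rotvec(rot).as_matrix()
    return Rw@T[:3,:3], Rw@T[:3,3]+np.array(pos)
def onplane(name,uv,z,tool=None):
    p=viewer.camera_params(name); R,o=pose(name,p,tool)
    d=np.c_[und(p,uv),np.ones(len(np.atleast_2d(uv)))]@R.T
    return o+d*((z-o[2])/d[:,2])[:,None]
def proj(name,X,tool=None):
    p=viewer.camera_params(name); R,o=pose(name,p,tool)
    c=(np.atleast_2d(X)-o)@R; s=c[:,:2]/c[:,2:]; r2=(s**2).sum(1)[:,None]
    s=s*(1+p['k1']*r2); return s*[p['fx'],p['fy']]+[p['cx'],p['cy']]
def down(yaw):
    # tool z down, tool y axis at world angle yaw
    y=np.array([np.cos(yaw),np.sin(yaw),0]); z=np.array([0,0,-1.]); x=np.cross(y,z)
    return Ro.from_matrix(np.c_[x,y,z]).as_rotvec()
def shot(name,fn):
    tool=(np.array(telemetry.read_tool_pos()),np.array(telemetry.read_tcp_rot()))
    im=viewer.snapshot(name); cv2.imwrite(f"pics/{fn}.png",im); return im,tool
E
python3 - <<'E'
from h import *
im=cv2.imread("pics/a_top.png")
cv2.imwrite("pics/a_crop.png",cv2.resize(im[170:300,140:380],None,fx=3.3,fy=3.3,interpolation=cv2.INTER_CUBIC))
print(onplane("top",[(218,221)],.042),onplane("top",[(171,220)],.092),onplane("top",[(342,213)],.022),onplane("top",[(290,223)],.022),onplane("top",[(343,271)],.022))
R=Ro.from_rotvec(telemetry.read_tcp_rot()).as_matrix();print(R)
E
```

```text
[[0.53909888 0.06898433 0.042     ]] [[0.53720528 0.19566877 0.092     ]] [[ 0.57231914 -0.29494998  0.022     ]] [[ 0.53901403 -0.14193744  0.022     ]] [[ 0.40326985 -0.29832838  0.022     ]]
[[-9.40804679e-01  3.38948411e-01 -7.28379934e-04]
 [ 3.38949177e-01  9.40803136e-01 -1.70744695e-03]
 [ 1.06525696e-04 -1.85325786e-03 -9.99998277e-01]]
```

View pics/a_crop.png

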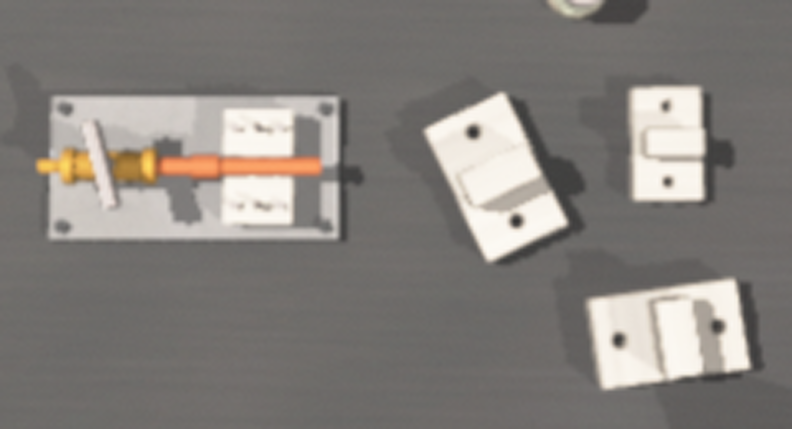

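Run:
```python
from h import *
for p,y in [((.537,.196,.25),1.83),((.537,.196,.09),1.83),((.537,.196,.09),2.356),((.572,-.295,.05),1.57),((.572,-.295,.05),0),((.572,-.295,.05),3.14),((.539,.069,.09),0),((.539,.069,.09),3.14)]:
    print(p,y,arm.solve_ik(p,down(y)))
arm.move_to((.50,.10,.30),down(1.57))
im,t=shot("wrist","b_jig"); print(t)
arm.move_to((.54,-.29,.25),down(1.57))
im,t=shot("wrist","b_cap"); print(t,telemetry.read_t())
```

```text
(0.537, 0.196, 0.25) 1.83 [ 2.73797644e-01  2.12430841e-01  1.76780036e+00 -4.44089210e-16
  1.16136146e+00 -1.55620236e+00]
(0.537, 0.196, 0.09) 1.83 [ 2.73797644e-01  4.18872229e-01  1.86566285e+00 -4.44089210e-16
  8.57057577e-01 -1.55620236e+00]
(0.537, 0.196, 0.09) 2.356 [ 2.73797644e-01  4.18872229e-01  1.86566285e+00 -4.44089210e-16
  8.57057577e-01 -2.08220236e+00]
(0.572, -0.295, 0.05) 1.57 [-0.54379675  0.59034789  1.69447173  0.          0.85677304 -2.11379675]
(0.572, -0.295, 0.05) 0 [-5.43796752e-01  5.90347886e-01  1.69447173e+00 -4.44089210e-16
  8.56773041e-01 -5.43796752e-01]
(0.572, -0.295, 0.05) 3.14 [-0.54379675  0.59034789  1.69447173  0.          0.85677304  2.59938856]
(0.539, 0.069, 0.09) 0 [ 4.71848595e-02  3.74160581e-01  1.93286978e+00 -4.44089210e-16
  8.34562295e-01  4.71848595e-02]
(0.539, 0.069, 0.09) 3.14 None
(array([0.49992117, 0.10065683, 0.29994526]), array([-9.23418503e-06, -3.14148722e+00, -5.72222006e-04]))
(array([ 0.54042465, -0.28885999,  0.25019078]), array([-5.16018398e-04,  3.14125283e+00,  8.62270185e-04])) 3.7583
```

View pics/b_jig.png

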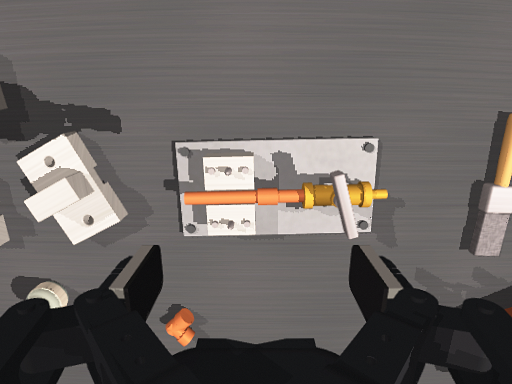

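View pics/b_cap.png

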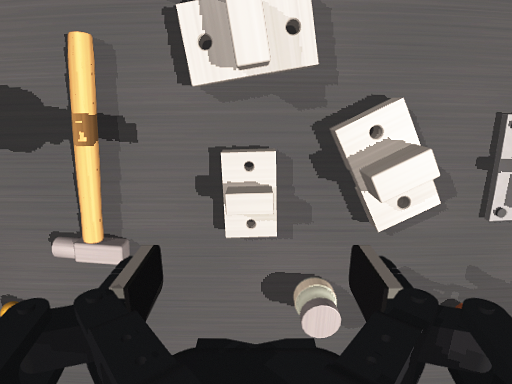

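Run:
```python
import cv2,numpy as np
a=cv2.imread("pics/b_jig.png")[130:245,170:395]; b=cv2.imread("pics/b_cap.png")[140:245,205:295]
cv2.imwrite("pics/c1.png",cv2.resize(a,None,fx=3.5,fy=3.5,interpolation=cv2.INTER_CUBIC))
cv2.imwrite("pics/c2.png",cv2.resize(b,None,fx=5,fy=5,interpolation=cv2.INTER_CUBIC))
```

```text
(no output)
```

View pics/c1.png

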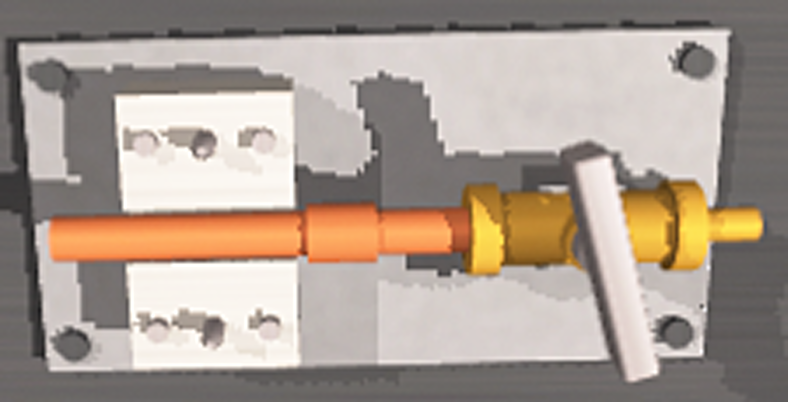

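View pics/c2.png

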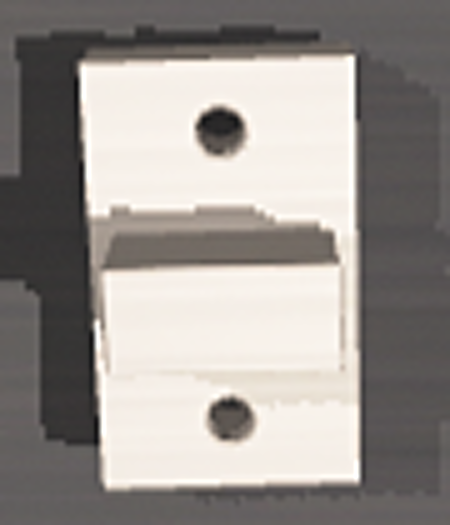

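Run:
```python
from h import *
tj=(np.array([0.49992117,0.10065683,0.29994526]),np.array([-9.23418503e-06,-3.14148722e+00,-5.72222006e-04]))
tc=(np.array([0.54042465,-0.28885999,0.25019078]),np.array([-5.16018398e-04,3.14125283e+00,8.62270185e-04]))
def px(l,s,o): return (np.array(l,float)+.5)/s-.5+np.array(o)
def rep(n,l,s,o,z,t):
    P=onplane("wrist",px(l,s,o),z,t); print(n,np.round(P[:,:2]*1e3,1).tolist(),'mean',np.round(P.mean(0)*1e3,1)); return P
a=lambda v: np.degrees(np.arctan2(v[1],v[0]))
J=(3.5,(170,130)); C=(5,(205,140))
P=rep('bar',[(565,158),(607,150),(657,372),(627,381)],*J,.092,tj); print(a(P[3]-P[0]),a(P[2]-P[1]),np.linalg.norm(P[3]-P[0]),np.linalg.norm(P[1]-P[0]))
P=rep('block',[(115,95),(293,92),(298,367),(133,368)],*J,.042,tj);print(a(P[3]-P[0]),a(P[2]-P[1]),a(P[1]-P[0]),a(P[2]-P[3]))
P=rep('plate',[(20,45),(730,30),(703,357),(48,370)],*J,.010,tj);print(a(P[3]-P[0]),a(P[2]-P[1]),a(P[1]-P[0]),a(P[2]-P[3]))
P=rep('pinsA',[(147,141),(264,140),(269,326),(157,329)],*J,.048,tj);print(a(P[3]-P[0]),a(P[2]-P[1]))
P=rep('dowels',[(205,144),(214,331)],*J,.058,tj);print(a(P[1]-P[0]),np.linalg.norm(P[1]-P[0]))
P=rep('holes',[(221,131),(231,418)],*C,.022,tc);print(a(P[1]-P[0]),np.linalg.norm(P[1]-P[0]))
P=rep('capplate',[(80,62),(355,55),(360,485),(103,488)],*C,.022,tc);print(a(P[3]-P[0]),a(P[2]-P[1]))
P=rep('ribtop',[(103,268),(340,265),(342,371),(107,371)],*C,.052,tc);print(a(P[3]-P[0]),a(P[2]-P[1]))
# top-camera cross check
for X in [(.537,.196,.092)]: print(proj("top",X))
```

```text
bar [[504.4, 180.6], [501.9, 193.1], [574.2, 214.9], [577.2, 205.5]] mean [539.4 198.5  92. ]
18.8717532890333 16.770205187563793 0.07699804652084122 0.01277433352274011
block [[494.0, 38.2], [493.0, 98.7], [594.0, 100.4], [594.5, 40.1]] mean [543.9  69.3  42. ]
1.1352891826421165 0.9651723463709428 90.93740218990682 90.47733296806724
plate [[481.0, -1.3], [475.0, 258.5], [604.1, 261.4], [609.5, 1.1]] mean [542.4 129.9  10. ]
1.0315252788139266 1.3073020181982242 91.32073350871455 91.19019495276757
pinsA [[508.7, 49.3], [508.4, 88.9], [575.6, 90.1], [576.8, 50.3]] mean [542.4  69.7  48. ]
0.8296097433475612 1.0260695730364366
dowels [[507.6, 69.8], [573.6, 71.4]] mean [540.6  70.6  58. ]
1.370897091773198 0.06599859950914681
holes [[539.6, -295.6], [607.4, -293.6]] mean [ 573.5 -294.6   22. ]
1.6857735763607065 0.06783473597078658
capplate [[524.3, -326.3], [522.7, -266.4], [624.3, -263.3], [625.1, -323.9]] mean [ 574.1 -295.    22. ]
1.390969970046756 1.7289019653875561
ribtop [[562.3, -319.5], [561.6, -270.6], [584.9, -269.8], [584.9, -319.3]] mean [ 573.4 -294.8   52. ]
0.6594291505231361 1.962157783226026
[[170.87746598 220.07110826]]
```

Run:
```python
from h import *
d=np.radians
v=(.540,.199)
arm.move_to((*v,.16),down(d(107.7)))
arm.line_to((*v,.092),feed=.1)
print(telemetry.read_wrist_force())
arm.close(40)
print(telemetry.read_gripper_width(),telemetry.read_tool_pos(),telemetry.read_wrist_force(),telemetry.read_wrist_torque(),telemetry.read_t())
arm.line_to((*v,.092),rot=down(d(136.05)),feed=.03)
print(telemetry.read_tool_pos(),np.degrees(Ro.from_rotvec(telemetry.read_tcp_rot()).as_matrix()[:2,1]),telemetry.read_wrist_force(),telemetry.read_wrist_torque(),telemetry.read_t())
```

```text
[-0.13391796  0.84409678  0.17407999]
0.1442312162780231 [0.54019216 0.19888175 0.0924023 ] [-0.64779231 -0.91535262  2.98570892] [-0.12849385  0.14654801  0.04835416] 7.075
[0.5402254  0.19883641 0.09236891] [-41.19266168  39.82424383] [-0.45369396 -1.45842752  4.70150961] [-0.31470995  0.10440488 -0.09735962] 7.7167
```

Run:
```python
from h import *
arm.ungrasp()
arm.line_to((.540,.199,.16),feed=.15)
arm.move_to((.50,.10,.30),down(1.57))
im,t=shot("wrist","d_jig"); print(t,telemetry.read_t())
cv2.imwrite("pics/d1.png",cv2.resize(im[130:245,170:395],None,fx=3.5,fy=3.5,interpolation=cv2.INTER_CUBIC))
```

```text
(array([0.49930779, 0.1000528 , 0.29836598]), array([ 4.65710026e-04, -3.13925370e+00, -3.55707589e-04])) 9.8
```

View pics/d1.png

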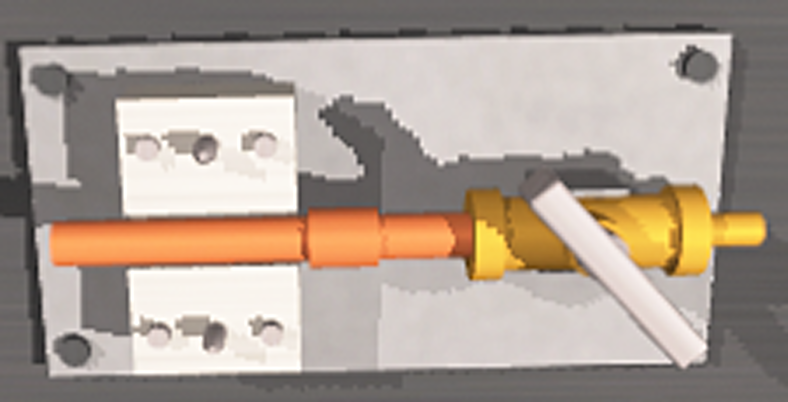

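Run:
```python
from h import *
t=(np.array([0.49930779, 0.1000528 , 0.29836598]), np.array([ 4.65710026e-04, -3.13925370e+00, -3.55707589e-04]))
a=lambda v: np.degrees(np.arctan2(v[1],v[0]))
f=lambda l,z: onplane("wrist",(np.array(l,float)+.5)/3.5-.5+np.array((170,130)),z,t)
P=f([(530,202),(557,176),(708,347),(687,368)],.092);print(P,P.mean(0),a(P[3]-P[0]),a(P[2]-P[1]))
P=f([(147,147),(265,145),(270,331),(158,334)],.048);print(P.mean(0),a(P[3]-P[0]),a(P[2]-P[1]))
P=f([(206,148),(215,337)],.058);print(P,P.mean(0),a(P[1]-P[0]))
```

```text
[[0.51652061 0.16983566 0.092     ]
 [0.508435   0.17751767 0.092     ]
 [0.56379556 0.22919685 0.092     ]
 [0.5709389  0.22319701 0.092     ]] [0.53992252 0.1999368  0.092     ] 44.438146379891194 43.03022264100603
[0.54260086 0.06939645 0.048     ] 1.1728961457850167 1.059532968129819
[[0.50743566 0.06960244 0.058     ]
 [0.57394184 0.07120514 0.058     ]] [0.54068875 0.07040379 0.058     ] 1.3804711260503055
```

Run:
```python
from h import *
T={'d_jig':(np.array([0.49930779, 0.1000528 , 0.29836598]), np.array([ 4.65710026e-04, -3.13925370e+00, -3.55707589e-04])),
'b_jig':(np.array([0.49992117,0.10065683,0.29994526]),np.array([-9.23418503e-06,-3.14148722e+00,-5.72222006e-04]))}
for n,t in T.items():
    im=cv2.imread(f"pics/{n}.png"); hsv=cv2.cvtColor(im,cv2.COLOR_BGR2HSV)
    c=im[195,343 if n[0]=='b' else 345]
    print(c, im[200,345], im[150,340])
    m=((im.astype(int)-np.array([205,208,215])).__abs__().max(2)<60)
    big=cv2.resize(im[165:245,310:385],None,fx=8,fy=7,interpolation=cv2.INTER_NEAREST); cv2.imwrite(f"pics/{n}_z.png",big)
```

```text
[ 72 194 247] [224 228 238] [205 209 217]
[221 224 235] [224 227 237] [205 209 217]
```

View pics/d_jig_z.png

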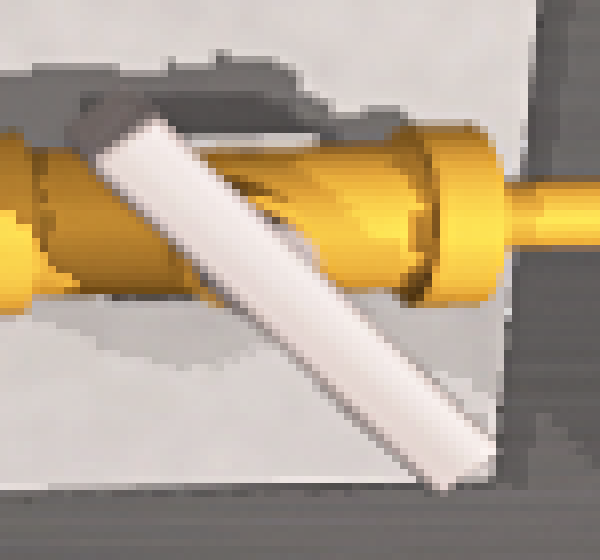

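Run:
```python
from h import *
t=(np.array([0.49930779, 0.1000528 , 0.29836598]), np.array([ 4.65710026e-04, -3.13925370e+00, -3.55707589e-04]))
a=lambda v: np.degrees(np.arctan2(v[1],v[0]))
P=onplane("wrist",np.array([(98,162),(155,118),(497,452),(443,490)])/np.array([8,7.])+[309.5,164.5],.092,t)
print(P,P.mean(0),a(P[3]-P[0]),a(P[2]-P[1]),a(P[3]+P[2]-P[0]-P[1]))
```

```text
[[0.51683216 0.17057414 0.092     ]
 [0.50997948 0.17771018 0.092     ]
 [0.5641339  0.22889217 0.092     ]
 [0.570589   0.22197451 0.092     ]] [0.54038364 0.19978775 0.092     ] 43.716265380405666 43.38363242005753 43.54979508548556
```

View pics/b_jig_z.png

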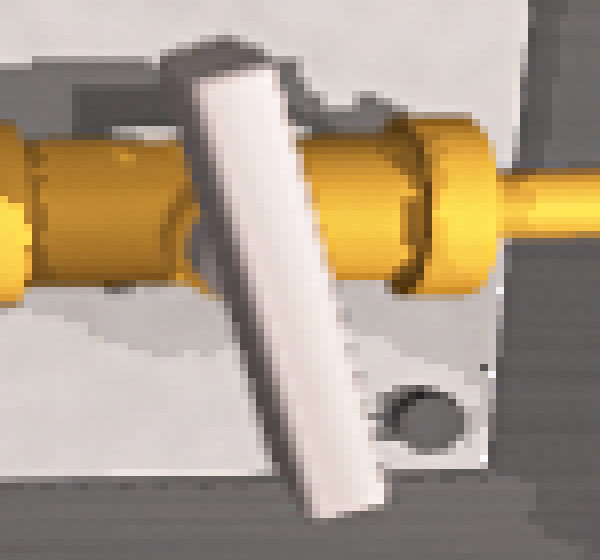

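Run:
```python
from h import *
d=np.radians
v=(.540,.199)
arm.move_to((*v,.15),down(d(133.5)))
arm.line_to((*v,.092),feed=.1)
arm.close(60)
arm.line_to((*v,.092),rot=down(d(138.0)),feed=.03)
R=Ro.from_rotvec(telemetry.read_tcp_rot()).as_matrix();print(np.degrees(np.arctan2(R[1,1],R[0,1])),telemetry.read_wrist_torque())
arm.ungrasp()
arm.line_to((*v,.15),feed=.15)
arm.move_to((.50,.10,.30),down(1.57)); arm.pause(.3)
im,t=shot("wrist","e_jig"); print(t,telemetry.read_t())
cv2.imwrite("pics/e1.png",cv2.resize(im[165:245,310:385],None,fx=8,fy=7,interpolation=cv2.INTER_NEAREST))
```

```text
137.90620022441655 [-0.31478973  0.09972787  0.00529664]
(array([0.49957382, 0.10043421, 0.29846931]), array([ 6.03629043e-04, -3.13884312e+00,  3.94004699e-04])) 14.6
```

View pics/e1.png

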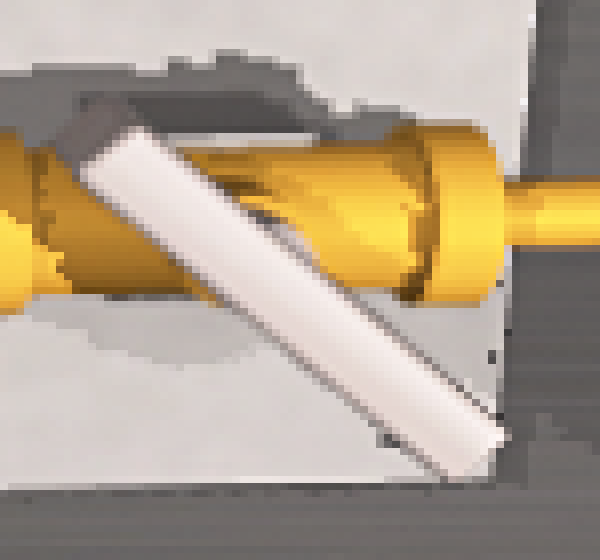

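Run:
```python
from h import *
t=(np.array([0.49957382, 0.10043421, 0.29846931]), np.array([ 6.03629043e-04, -3.13884312e+00,  3.94004699e-04]))
a=lambda v: np.degrees(np.arctan2(v[1],v[0]))
P=onplane("wrist",np.array([(82,172),(140,128),(510,437),(460,480)])/np.array([8,7.])+[309.5,164.5],.092,t)
print(P.mean(0),a(P[3]-P[0]),a(P[2]-P[1]),a(P[3]+P[2]-P[0]-P[1]))
arm.move_to((.5425,.115,.25),down(0)); arm.pause(.2)
im,t=shot("wrist","f_jig"); print(t,telemetry.read_t())
cv2.imwrite("pics/f1.png",cv2.resize(im,None,fx=1.5,fy=1.5,interpolation=cv2.INTER_CUBIC))
```

```text
[0.54028952 0.20004588 0.092     ] 47.794055333297536 47.497131776562895 47.64663584485242
(array([0.54256025, 0.11498736, 0.25021947]), array([2.22102274e+00, 2.22150302e+00, 4.60695956e-04])) 16.2667
```

View pics/f1.png

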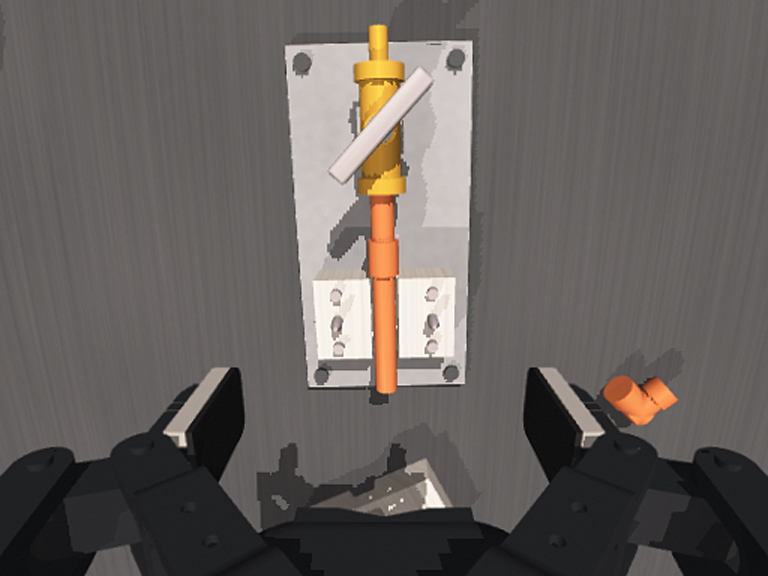

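Run:
```python
import cv2
im=cv2.imread("pics/f_jig.png")
a=cv2.resize(im[180:245,200:312],None,fx=7,fy=7,interpolation=cv2.INTER_NEAREST);cv2.imwrite("pics/f2.png",a)
b=cv2.resize(im[35:130,210:300],None,fx=6,fy=6,interpolation=cv2.INTER_NEAREST);cv2.imwrite("pics/f3.png",b)
```

```text
(no output)
```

View pics/f2.png

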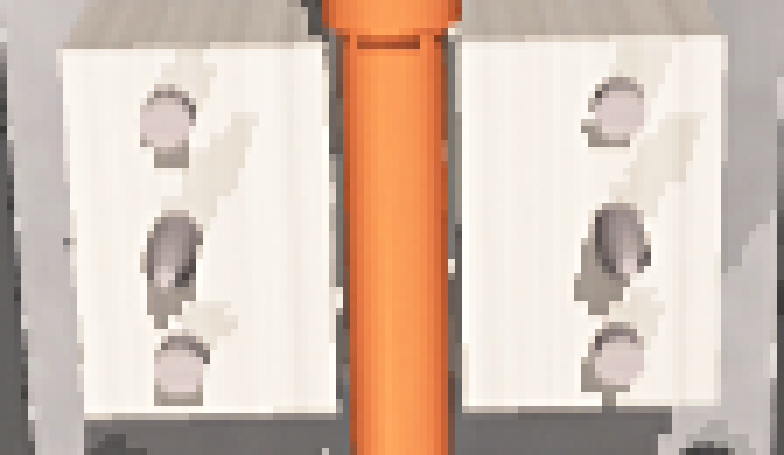

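View pics/f3.png

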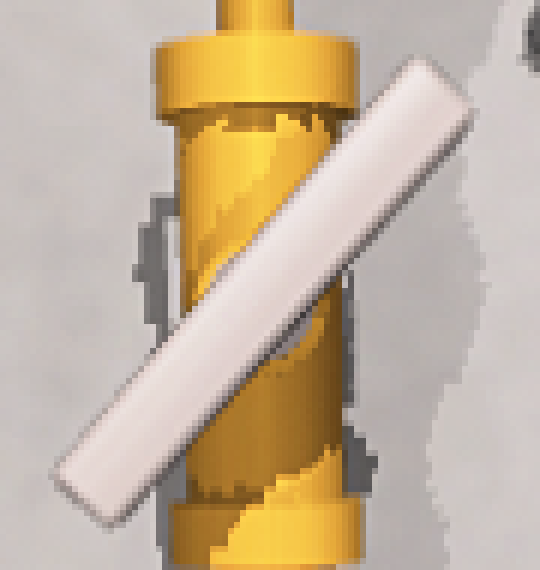

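Run:
```python
from h import *
t=(np.array([0.54256025, 0.11498736, 0.25021947]), np.array([2.22102274e+00, 2.22150302e+00, 4.60695956e-04]))
a=lambda v: np.degrees(np.arctan2(v[1],v[0]))
f=lambda l,s,o,z: onplane("wrist",np.array(l,float)/s+np.array(o)-.5,z,t)
P=f([(55,475),(105,527),(472,110),(418,58)],6,(210,35),.092);print('bar',P.mean(0),a(P[3]-P[0]),a(P[2]-P[1]))
P=f([(168,120),(619,110),(618,360),(181,369)],7,(200,180),.048);print('pins',P,P.mean(0),a(P[1]-P[0]),a(P[2]-P[3]))
P=f([(64,48),(725,37),(718,408),(85,413)],7,(200,180),.042);print('block',P.mean(0),a(P[1]-P[0]),a(P[2]-P[3]))
P=f([(187,270),(633,262)],7,(200,180),.060);print('tip',P,P.mean(0),a(P[1]-P[0]))
```

```text
bar [0.54027614 0.19941981 0.092     ] 47.62824917487903 47.682309973805715
pins [[0.50932149 0.08887861 0.048     ]
 [0.57686091 0.09048216 0.048     ]
 [0.57791087 0.05009831 0.048     ]
 [0.51022127 0.04856366 0.048     ]] [0.54357864 0.06950568 0.048     ] 1.3600910784701332 1.29878057673161
block [0.5438369  0.06908497 0.042     ] 1.0224347085188363 0.5131293072609122
tip [[0.51272682 0.0694516  0.06      ]
 [0.57832669 0.07073413 0.06      ]] [0.54552675 0.07009286 0.06      ] 1.1200312247996347
```

Run:
```python
from h import *
d=np.radians
c=(.5736,-.2948)
arm.move_to((*c,.13),down(d(1.5)))
arm.line_to((*c,.0505),feed=.1)
print(telemetry.read_wrist_force())
arm.close(60)
print(telemetry.read_gripper_width(),telemetry.read_tool_pos(),telemetry.read_wrist_force(),telemetry.read_t())
arm.line_to((*c,.18),feed=.15)
arm.pause(.2)
print(telemetry.read_gripper_width(),telemetry.read_wrist_force(),telemetry.read_wrist_torque(),telemetry.read_t())
arm.move_to((.543,.0696,.18),down(d(1.15))); arm.pause(.2)
print(telemetry.read_tool_pos(),telemetry.read_tcp_rot(),telemetry.read_wrist_force(),telemetry.read_t())
for n in ["wrist","top","side"]: im,t=shot(n,"g_"+n)
s=cv2.imread("pics/g_side.png")[160:290,190:350]
tp=cv2.imread("pics/g_top.png")[150:280,130:290]
w=cv2.imread("pics/g_wrist.png")
cv2.imwrite("pics/g.png",np.hstack([cv2.resize(s,(400,325)),cv2.resize(tp,(400,325))]))
```

```text
[-0.25864035 -0.87025616 -0.2744396 ]
0.2722781115503883 [ 0.57385287 -0.2950104   0.05103047] [-0.13866107 -0.14516824  3.31102946] 19.375
0.2692645398535753 [ 0.29196826  0.48528463 -4.17698807] [-1.18348764e-02  1.91949082e-05 -8.74560171e-03] 20.5917
[0.54348675 0.06848596 0.18003192] [2.20084140e+00 2.24139693e+00 1.09718115e-04] [-0.30941115 -1.04750807 -4.33970334] 22.1583
```

View pics/g.png

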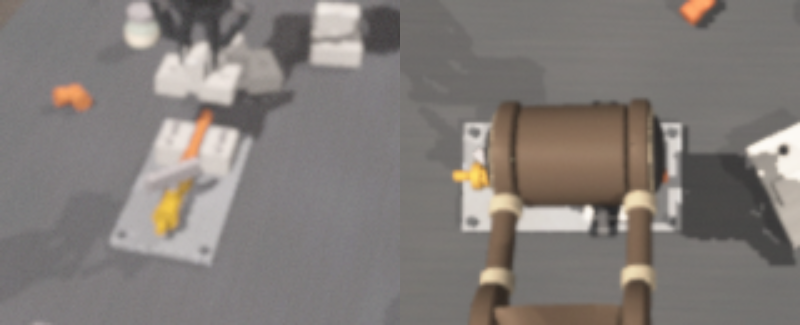

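View pics/g_wrist.png

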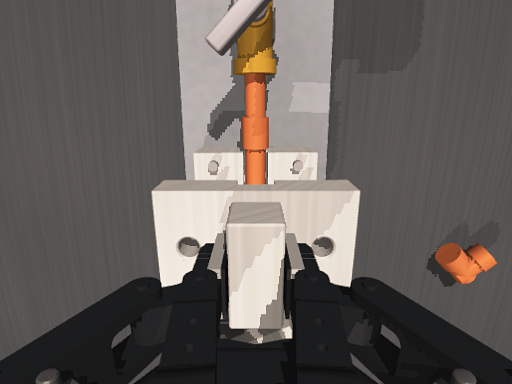

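Run:
```python
from h import *
for i in range(3): print(telemetry.read_tool_pos(),telemetry.read_tcp_rot(),telemetry.read_t())
im=cv2.imread("pics/g_wrist.png")
cv2.imwrite("pics/g2.png",cv2.resize(im[145:265,145:365],None,fx=3.6,fy=3.6,interpolation=cv2.INTER_NEAREST))
```

```text
[0.54319655 0.06892486 0.17993518] [-2.20034040e+00 -2.24231453e+00  9.35561450e-05] 22.3083
[0.54319655 0.06892486 0.17993518] [-2.20034040e+00 -2.24231453e+00  9.35561450e-05] 22.3083
[0.54319655 0.06892486 0.17993518] [-2.20034040e+00 -2.24231453e+00  9.35561450e-05] 22.3083
```

View pics/g2.png

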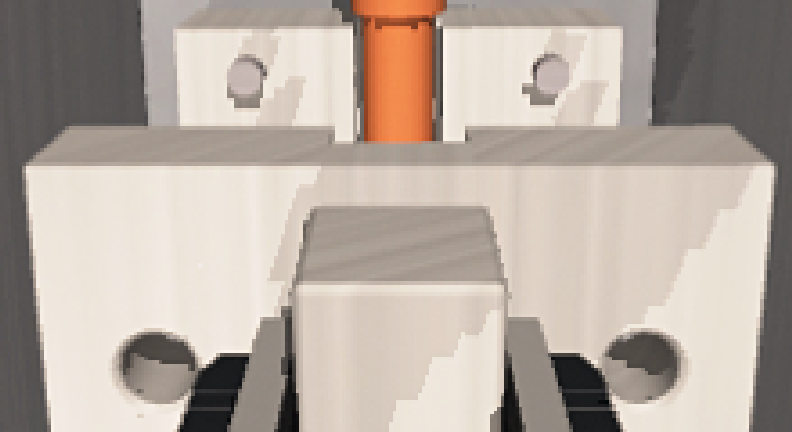

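Run:
```python
from h import *
arm.pause(.1)
print(telemetry.read_tool_pos())
for pos in [(0.54348675,0.06848596,0.18003192),(.5432,.0689,.17994)]:
    t=(np.array(pos),np.array([2.20084140e+00,2.24139693e+00,1.09718115e-04]))
    a=lambda v: np.degrees(np.arctan2(v[1],v[0]))
    f=lambda l,z: onplane("wrist",np.array(l,float)/3.6+np.array((145,145))-.5,z,t)
    for n,l,z in [('cap',[(25,163),(774,165)],.1515),('holes',[(156,368),(645,366)],.1515),('pins',[(247,76),(551,76)],.048),('blk',[(177,28),(620,28)],.042)]:
        P=f(l,z);print(n,P[:,:2].round(4).tolist(),P.mean(0).round(4),a(P[1]-P[0]).round(2),np.linalg.norm(P[1]-P[0]).round(4))
```

```text
[0.54310213 0.06922953 0.17996178]
cap [[0.493, 0.0974], [0.5931, 0.099]] [0.5431 0.0982 0.1515] 0.91 0.1001
holes [[0.5094, 0.0678], [0.5781, 0.0694]] [0.5437 0.0686 0.1515] 1.32 0.0688
pins [[0.5095, 0.0888], [0.5769, 0.0901]] [0.5432 0.0894 0.048 ] 1.07 0.0674
blk [[0.4931, 0.0983], [0.5926, 0.1002]] [0.5429 0.0992 0.042 ] 1.08 0.0995
cap [[0.4927, 0.0979], [0.5928, 0.0994]] [0.5428 0.0986 0.1515] 0.91 0.1001
holes [[0.5091, 0.0682], [0.5778, 0.0698]] [0.5435 0.069  0.1515] 1.32 0.0687
pins [[0.5092, 0.0892], [0.5766, 0.0905]] [0.5429 0.0899 0.048 ] 1.07 0.0673
blk [[0.4929, 0.0987], [0.5923, 0.1006]] [0.5426 0.0997 0.042 ] 1.08 0.0995
```

Run:
```python
from h import *
x,y=.543,.0697
arm.line_to((x,y,.118),feed=.12); arm.pause(.3)
print(telemetry.read_tool_pos(),telemetry.read_wrist_force())
for z in (.112,.108,.104,.100):
    arm.line_to((x,y,z),feed=.04); arm.pause(.1)
    print(z,telemetry.read_tool_pos(),telemetry.read_wrist_force(),telemetry.read_wrist_torque(),telemetry.read_t())
    f=telemetry.read_wrist_force()
    if f[2]>6: break
```

```text
[0.54366438 0.06973214 0.11890541] [-0.11273605 -0.04168322 -5.14935984]
0.112 [0.54281948 0.06971861 0.11176791] [ 1.29719854e-03 -3.43759000e-03 -4.66214018e+00] [-0.01446517 -0.04682552  0.0261243 ] 23.775
0.108 [0.54293992 0.06969617 0.10789563] [ 0.25814163  0.094281   -4.10299013] [ 0.01725227 -0.01063006  0.02131971] 24.125
0.104 [0.54294298 0.06970714 0.10388835] [ 0.0216213  -0.39520256 -3.92319001] [-0.02979926  0.00201562  0.01035736] 24.475
0.1 [0.54294448 0.06969488 0.09989614] [ 0.82864685 -0.01851721 -5.25640091] [ 0.00736096  0.0029913  -0.0452913 ] 24.825
```

Slid on freely, with no lateral or vertical force. Now pressing down.

Run:
```python
from h import *
x,y=.543,.0697
for z in (.097,.095,.0935,.0925,.0918,.0910,.0900,.0890):
    arm.line_to((x,y,z),feed=.03); arm.pause(.12)
    f=telemetry.read_wrist_force()
    print(z,telemetry.read_tool_pos().round(4),np.round(f,2),np.round(telemetry.read_wrist_torque(),2),round(telemetry.read_t(),2),telemetry.read_gripper_width())
    if f[2]>22: break
for n in ["wrist","side"]: im,t=shot(n,"k_"+n)
cv2.imwrite("pics/k_s.png",cv2.resize(cv2.imread("pics/k_side.png")[190:280,220:310],None,fx=6,fy=6,interpolation=cv2.INTER_CUBIC))
```

```text
0.097 [0.5435 0.0697 0.0979] [-1.54 -0.03  2.75] [-0.06  0.37  0.03] 25.19 0.2698339313842318
0.095 [0.5436 0.0697 0.0956] [-1.97 -0.49  5.24] [-0.03  0.44  0.02] 25.56 0.26958789608450884
0.0935 [0.5436 0.0697 0.0942] [-2.95 -0.    5.66] [0.04 0.48 0.01] 25.93 0.2680359145419724
0.0925 [0.5435 0.0697 0.0933] [-3.24 -0.91  7.23] [-0.03  0.52  0.01] 26.29 0.26771751202664534
0.0918 [0.5436 0.0698 0.093 ] [-2.85  0.52  9.04] [-0.    0.67 -0.01] 26.66 0.26639192080768004
0.091 [0.5436 0.0698 0.093 ] [-5.42 -0.7  13.65] [-0.06  0.96  0.02] 27.02 0.2678305468334844
0.09 [0.5436 0.0698 0.093 ] [-7.3  -0.58 19.64] [-0.08  1.31  0.01] 27.39 0.27398249323237506
0.089 [0.5436 0.0698 0.093 ] [-9.51 -0.68 26.1 ] [-0.09  1.61  0.02] 27.76 0.2684816198365829
```

View pics/k_s.png

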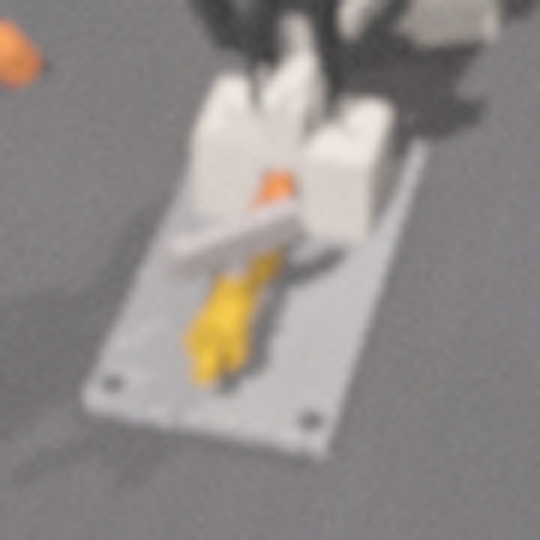

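View pics/k_wrist.png

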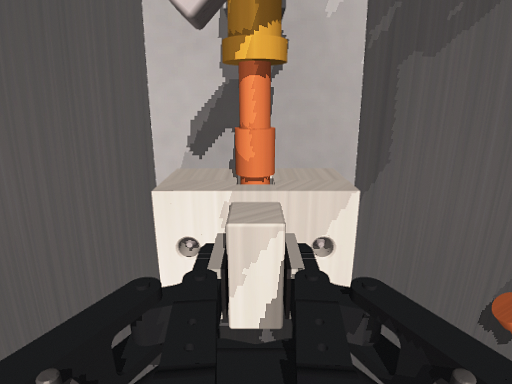

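Run:
```python
from h import *
for i in range(3):
    arm.pause(.4)
    print(telemetry.read_tool_pos().round(5),np.round(telemetry.read_wrist_force(),2),telemetry.read_t(),telemetry.read_gripper_width())
arm.line_to((.543,.0697,.0895),feed=.03)
for i in range(3):
    arm.pause(.4)
    print(telemetry.read_tool_pos().round(5),np.round(telemetry.read_wrist_force(),2),telemetry.read_t())
im,t=shot("top","m_top");cv2.imwrite("pics/m.png",cv2.resize(im[80:300,60:440],None,fx=2,fy=2))
```

```text
[0.54367 0.06975 0.09299] [-8.9  -1.48 25.22] 28.2583 0.26693205148939164
[0.54365 0.06974 0.09296] [-9.99 -0.05 25.66] 28.6583 0.26626302731635915
[0.54365 0.06976 0.09297] [-9.52 -1.23 24.81] 29.0583 0.2678075900158762
[0.54364 0.06978 0.09298] [-8.92 -0.35 22.58] 29.7083
[0.54363 0.06977 0.09295] [-8.49 -1.02 23.28] 30.1083
[0.54361 0.06974 0.09294] [-8.51 -0.63 22.16] 30.5083
```

View pics/m.png

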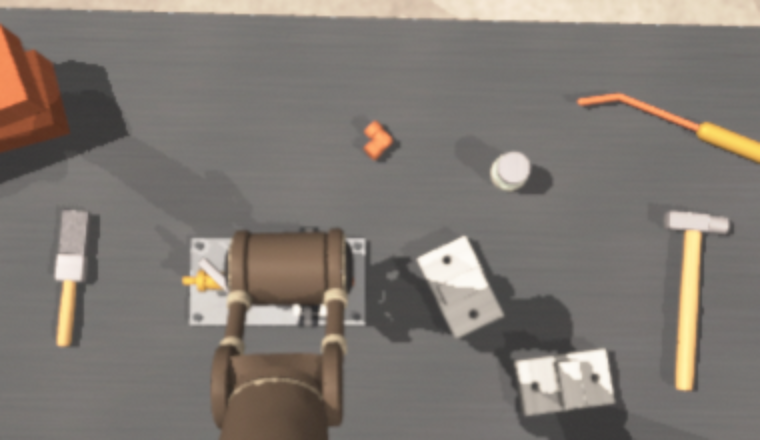

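Everything else is where it was, and the clamp sits steady against its hard stop. Handing in.

```bash
python3 -c "
from h import *
arm.hand_in(); print(telemetry.read_t(),telemetry.read_wrist_force(),telemetry.read_tool_pos())"
```

```text
the job is handed in; nothing more can be done
the job is handed in; nothing more can be done
```

The job is done and handed in at about 30.5 s. The valve is half open and the clamp is held pressed shut.

- **Valve:** My first turn left the handle about 2.5° short, so I gripped it again and corrected it. Two wrist views then put it at about 46.5° relative to the jig, roughly 1.5° past half open. I did not measure the angle again after pressing; the later top picture shows the handle still set diagonally, though the arm hides part of it.
- **Clamp:** I took the smallest of the three look-alikes (top-camera pixel 342, 213). It slid onto both dowels without resistance. I pressed it down until it stopped hard with the TCP at 0.0930 m. That matches the expected shut height of 42 mm plus the 51 mm TCP height at the grasp.
- **Final hold:** The arm is pressing with about 22 N downward and the height is steady. The reading also shows about 9 N sideways, with a small moment, because the arm is slightly off line against the dowels.
- **Other items:** In the last top picture the hammer, brush, jar and elbow look unmoved.

The arm hid the clamp from above. That it is shut rests on the stop height, the rising force and the wrist and side views, not on a direct view of the gap.

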